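# Ready the carat balance for weighing stones

### The job

Get the carat balance ready to weigh stones in the dish on its pan: with the fingertips press the round power key at the left end of its key row, then the small square units key right next to it (grams to carats), then push the clear draught cover down until it is fully shut, and only then press the long tare bar at the right end of the row. Press lightly and let go, do not press the other two keys or touch the dish, lift nothing, and leave everything else on the bench where it is.

Things in the scene. Friction and masses are not known exactly. Their poses are not given: they have to be found in the camera images.
- balance: White carat balance, fixed, 280 deep (x) x 205 wide (y). Origin: centre of its underside on the bench; x points from its front (keys) to its rear (hinge), y to its left seen from the front. Key deck 40 mm high, behind it display and housing, 62 mm high. Black keys in a row at x -108: round power (y 78), square units (38), square calibration (2), square print (-32), long tare bar (-74 mm).
- power_key_top (a point): Round power key, 24 mm diameter, at the left end of the row. The point is the centre of its top face, 46 mm above the bench when up (6 mm proud of the flat key deck).
- power_key (a joint): Power key. Travel 4 mm straight down: 0 up, 0.004 fully down; the spring needs about 1.2 N to start and 3.6 N for full travel, and it counts as pressed beyond 0.0025.
- units_key_top (a point): Units key, square, 16 x 18 mm, next to the power key, 40 mm to its right. The point is the centre of its top face, 46 mm above the bench when up (6 mm proud of the flat key deck).
- units_key (a joint): Units key. Travel 4 mm straight down: 0 up, 0.004 fully down; the spring needs about 1.2 N to start and 3.6 N for full travel, and it counts as pressed beyond 0.0025.
- cal_key (a joint): Calibration key, square, 16 x 18 mm, 36 mm right of the units key; not to be pressed. Travel 4 mm straight down: 0 up, 0.004 fully down; the spring needs about 1.2 N to start and 3.6 N for full travel, and it counts as pressed beyond 0.0025.
- print_key (a joint): Print key, square, 16 x 18 mm, 34 mm right of the calibration key and 42 mm left of the tare bar's centre; not to be pressed. Travel 4 mm straight down: 0 up, 0.004 fully down; the spring needs about 1.2 N to start and 3.6 N for full travel, and it counts as pressed beyond 0.0025.
- tare_key_top (a point): Tare bar, 18 x 36 mm (long across the balance), at the right end of the row. The point is the centre of its top face, 46 mm above the bench when up (6 mm proud of the flat key deck).
- tare_key (a joint): Tare key. Travel 4 mm straight down: 0 up, 0.004 fully down; the spring needs about 1.2 N to start and 3.6 N for full travel, and it counts as pressed beyond 0.0025.
- cover (a joint): Clear draught cover, grey frame, 163 long x 160 wide x 4 mm, hinged at the shield's rear top edge. Rad: 0 shut, flat on the shield, top face 117 mm above the bench; grows as its front edge rises; stop at 1.5. Starts at 0.7 to 1.0 and stays where left (stiff hinge 0.14 N m, 0.11 kg). Pushed straight down near its front edge it turns at 1 to 4 N, sliding under the fingers, to a firm stop.
- cover_edge (a point): Middle of the cover's front (free) edge, on its top or outer face; a finger tab 50 mm wide sticks out another 9 mm. Moves with the cover.
- cover_hinge (a point): Middle of the cover's hinge line, 125 mm behind the balance's origin, 117 mm above the bench. Under the cover stands the clear draught shield with grey edges: balance x -30 to 125 mm, y +-80 mm, 4 mm walls, top 112 mm above the bench, open at the top, the round steel pan (92 mm) inside it.
- dish: Loose shallow aluminium stone dish, 60 mm across, 16 mm high, standing on the pan inside the shield; origin at the centre of its underside, 72 mm above the bench. Stays below the shut cover.
- ring_tray: Fixed dark wooden tray, 200 (x) x 150 x 36 mm, with grey rolls and rings standing to 45 mm; origin under its centre. It stands on one side and the balance on the other, either way round.
- weight: Loose brass calibration weight, 28 mm diameter, 50 mm high, standing in front of the balance; origin under its centre.
- tweezers: Loose steel tweezers, 134 mm long (own x), 12 mm wide, 6 mm high, lying in front of the balance; origin under the middle.
- loupe: Loose loupe with its steel case, 72 x 27 x 16 mm, lying at the left side of the bench; origin under the middle.
- bottle: Loose white bottle, 48 mm diameter, 130 mm high, behind; origin under its centre.
- pot: Loose glass pot, 64 mm diameter, 50 mm high, behind; origin under its centre.
- screwdriver: Loose screwdriver, 150 mm long (own x), lying at the left side of the bench, handle towards its own -x; origin under the middle.
- jar: Loose small clear jar with a white lid, 52 mm diameter, 45 mm high, at the right side; origin under its centre.
There are look-alikes about, which are no part of the job. There is more than one size of the dish; the one meant has the size given above.

How it is judged:
On the way, in this order (a step that is already met when the one before it is completed fails the run):
1. the power key has been pressed with the fingers (value of joint power_key above 0.0025 m and contact force between the fingers and balance above 0.3 N), for 0.05 s.
2. the units key has been pressed with the fingers (value of joint units_key above 0.0025 m and contact force between the fingers and balance above 0.3 N and value of joint cover above 0.5 rad), for 0.05 s.
3. the draught cover has been pushed fully shut (value of joint cover below 0.03 rad), for 0.1 s.
4. the tare bar has been pressed with the fingers, the cover shut (value of joint tare_key above 0.0025 m and contact force between the fingers and balance above 0.3 N and value of joint cover below 0.03 rad), for 0.05 s.
At the end, for the whole second after the job is handed in: The cover is fully shut (under 0.03 rad), all five keys are up again (within 1 mm), the dish stands at rest within 8 mm of where it was on the pan, and each bystander within 20 mm of where it was (value of joint cover below 0.03 rad and value of joint each of power_key, units_key, cal_key, print_key, tare_key below 0.001 m and distance of dish from where it was at the start of the episode below 0.008 m and linear speed of dish below 0.02 m/s and distance of each of weight, tweezers, loupe, bottle, pot, screwdriver, jar from where it was at the start of the episode below 0.02 m); the robot touches nothing.
It fails at once if the calibration or print key is pressed (over 2 mm) (value of joint any of cal_key, print_key above 0.002 m).
It fails at once if the tare bar is pressed (over 2 mm) while the cover is open (value of joint tare_key above 0.002 m and value of joint cover above 0.06 rad).
It fails at once if the power or units key is pressed again (over 2 mm) once the cover is shut: this would switch off or change the unit (value of joint cover below 0.03 rad and value of joint any of power_key, units_key above 0.002 m).
It fails at once if the balance is pressed with more than 40 N, or the cover is lifted further open (over 1.15 rad) (contact force between any of the fingers, the arm and balance above 40 N or value of joint cover above 1.15 rad).
It fails at once if the dish is touched, shifted over 8 mm or lifted, or a bystander is shifted over 20 mm or lifted (contact force between any of the fingers, the arm and dish above 0.3 N or distance of dish from where it was at the start of the episode above 0.008 m or distance of any of weight, tweezers, loupe, bottle, pot, screwdriver, jar from where it was at the start of the episode above 0.02 m).
It also fails if it takes over 56 s, if anything falls off the work surface, if the arm or the gripper's body presses on something with over 40 N, if the wrist force passes 120 N, or if a joint passes its speed limit or range.

### The arm

A 6-joint arm with a two-finger parallel gripper is mounted at the origin on the work surface. World frame = base frame: x ahead of the robot, y to its left, z up, the work surface at z = 0. Lengths are in m, angles in rad, forces in N, time in s.
With the tool pointing down it reaches from about 0.225 to 0.875 m from the base axis. Payload 3.4 kg.
Tool frame: the origin (TCP) lies between the finger pads; the fingertips stand 11 mm ahead of it and the grasp point (between the pads) lies 8 mm behind it (tips_ahead is the distance from the TCP to the fingertips, in m); z points along the fingers, x is the direction in which the jaws open and shut, and the axes are right-handed (so a half turn about z gives the same grasp; the last joint's range is limited). The gripper opens to 85 mm and grips with 20 to 120 N. Pads are 22 mm wide; open, the fingers measure 114 mm over their backs; the gripper's body (76 mm by 85 mm) begins 54 mm behind the grasp point. The pads swing forward as they close: fully open they stand 13 mm farther back than shut.
Start: joints at [1.195, 0.276, 1.505, -0, 1.361, -0.121], TCP at [0.145, 0.556, 0.242] pointing down, gripper open.
Joint ranges: [-2.89, 2.89], [-0.75, 2.08], [0.22, 2.7], [-1.18, 4.32], [0.11, 2.71], [-2.7, 2.7]. Speed limits (rad/s): [2.57, 2.57, 3.14, 3.14, 3.14, 3.14].

### API

Orientations are given as a unit quaternion [w, x, y, z].
In Python, from rig import get_state, get_image, sign_off, masks_of, tips_ahead gives the robot as it stands.
- The arm moves only by the tool play_rows, never from a script. Its argument "series" is a list of rows, each an object of numbers: "fingers": the closure, from -1 (fully open) to 1 (shut); "dx", "dy", "dz": the shift along the world's x, y, z in mm; "turn": the turn about the world's z in rad. A call has 1 to 20 rows; each row shifts and turns the pose as measured when the row begins; what a row does not reach is not made up. A row lasts 1/12 s, in which the tool goes at most 41.7 mm and 7.16 degrees, less where a joint would pass 70% of its speed; a pose out of reach is approached as far as the arm can. A call with a gripper value outside its range is refused whole. The fingers move at their own pace and stop on an object; "squeeze" is the grip in N (left out, the last holds). Time passes only in rows, so rows that do not move let the fingers close. It gives the time, the measured TCP pose, the force and the opening at its end, in the units of the state.
- get_state(): the state, without advancing time (a new reading comes with each control period).
- get_image(name): name is "scene" or "top"; returns a dict with "pixels" (420x560x3 uint8, red, green, blue), "vfov" (degrees; the focal length in pixels is half the picture's height over the tangent of half this angle, whatever the lens; pixels are square), "cx", "cy" (the principal point, pixels), "dist" ([k1, k2, p1, p2, k3] as OpenCV has them; the pictures are not rectified), "rvec" (rotation vector, rad) and "tvec" (3), from world to camera coordinates, as OpenCV has them. Camera axes: x right, y down, z forward; pixel columns grow to the right and rows downward; lengths in m; the calibration is good to about 2 mm. A picture is of the moment at which its call begins. There is no depth.
- sign_off(): hands the job in, once; it reports no verdict.
Trained networks look in a picture, given as the dict that the camera call returned (one of the last four; its "shot" number tells which), for a name from the list of things; names that differ only in an ending like _2 or _b are one class to them, and where a whole thing is asked for, a point or a joint stands for the part that bears it (a point fixed in the world has none). Each returns a list of dicts, best first, with "p" (0 to 1); they miss things now and then, are a little off and sometimes report something else, mostly with a low value. They report only what shows in the picture. A call takes as long as a camera call. They do not tell look-alikes from the thing itself.
- masks_of(picture, label): "region" (420x560 bool, what is visible of it) and "xy" ([column, row] in pixels, amid what is visible of it).
The state is a dict: "clock": time; "qpos": joint angles; "qd": joint speeds; "effort": joint torques, N m; "position": TCP position; "ee_rot": TCP orientation; "contact_force": force on the tool from outside, world axes, zero at the start; "moment": the same for the moment, N m; "width": finger opening in m.
Only numpy, scipy, OpenCV 4.12 (cv2) and the standard library are available. Lean on these libraries where they do the work, as an engineer would, in place of code of your own. Each camera call takes 0.05 s, during which the arm holds its last target. There are 200 camera calls.

## Working session

There is one attempt and no reset: what is moved stays moved. The work goes in short steps, Python scripts to look and compute and a tool call to move; the robot and the scene stay as the last step left them, time stands still between calls to the robot, and variables do not carry over. Pictures are saved under pics/ and viewed, about 8 in all and at most 12, crops included, and the job is handed in when it is done.

Besides the shell and the picture viewer there is one more tool, called by a JSON object that holds its "op" and its "data". play_rows: Moves the arm, as the interface text tells. Its arguments: {"type":"object","properties":{"series":{"type":"array"},"squeeze":{"type":"number"}},"required":["series"]}

```bash
mkdir -p pics
python3 - <<'E'
from rig import *
import cv2,pickle
print(get_state(),tips_ahead)
for n in("scene","top"):
    p=get_image(n); cv2.imwrite(f"pics/{n}0.png",p["pixels"][:,:,::-1]); pickle.dump(p,open(f"{n}0.pkl","wb"))
    print({k:v for k,v in p.items() if k!="pixels"})
    for l in("balance","power_key","units_key","tare_key","cal_key","print_key","cover","dish"):
        print(n,l,[(round(d["p"],2),d["xy"],int(d["region"].sum())) for d in masks_of(p,l)[:3]])
E
```

```text
{'clock': 0.0, 'qpos': array([ 1.19501249e+00,  2.76624916e-01,  1.50616706e+00,  1.45902766e-05,
        1.36068009e+00, -1.21006855e-01]), 'qd': array([-0.00133674,  0.0009037 , -0.00034511, -0.00032882, -0.00034362,
       -0.0006117 ]), 'effort': array([-1.76458718e-03, -4.16787422e+01, -2.45813406e+01, -5.37989345e-04,
        1.12770501e-02, -2.21663532e-05]), 'position': array([0.14473079, 0.55595521, 0.2414091 ]), 'ee_rot': array([ 4.74591202e-04,  7.91211556e-01,  6.11541815e-01, -8.11090269e-04]), 'contact_force': array([ 0.19885451,  0.30377672, -0.40039066]), 'moment': array([-0.03617675, -0.00760249,  0.01595709]), 'width': 0.08510756177211862} 0.011
{'vfov': 47.906871121794744, 'cx': 277.107028181781, 'cy': 204.51345144658575, 'dist': array([0.03707536, 0.        , 0.        , 0.        , 0.        ]), 'rvec': array([ 2.00224178,  1.40131747, -0.5630758 ]), 'tvec': array([-0.21097691, -0.33291158,  2.02759445]), 'shot': 1}
scene balance [(0.77, [214.8, 223.4], 4845)]
scene power_key []
scene units_key [(0.19, [211.5, 226.1], 4753)]
scene tare_key []
scene cal_key []
scene print_key []
scene cover [(0.56, [215.9, 208.0], 3049), (0.49, [303.1, 253.8], 445)]
scene dish [(0.92, [162.9, 269.7], 471), (0.59, [213.6, 210.0], 3037)]
{'vfov': 55.1997474138237, 'cx': 277.72346899885906, 'cy': 207.65395659056657, 'dist': array([0.03330878, 0.        , 0.        , 0.        , 0.        ]), 'rvec': array([ 2.11141827, -2.15719076,  0.19606973]), 'tvec': array([0.01041756, 0.60337132, 1.11646934]), 'shot': 2}
top balance []
top power_key [(0.75, [323.2, 287.1], 74), (0.49, [317.0, 260.2], 54)]
top units_key [(0.44, [114.2, 246.8], 297)]
top tare_key [(0.45, [375.1, 266.7], 69), (0.26, [347.2, 225.9], 7133)]
top cal_key []
top print_key []
top cover [(0.57, [360.1, 188.6], 1598), (0.35, [270.5, 150.5], 299)]
top dish [(0.87, [413.2, 186.7], 541), (0.52, [346.8, 156.9], 143), (0.49, [349.6, 206.6], 272)]
```

Run:
```python
import cv2
t=cv2.imread("pics/top0.png"); s=cv2.imread("pics/scene0.png")
cv2.imwrite("pics/top0c.png",cv2.resize(t[110:320,240:500],None,fx=3,fy=2.8571*1.05,interpolation=cv2.INTER_CUBIC)[:600,:780])
cv2.imwrite("pics/s0c.png",cv2.resize(s[150:320,100:340],None,fx=3,fy=3,interpolation=cv2.INTER_CUBIC))
```

```text
(no output)
```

View pics/top0.png

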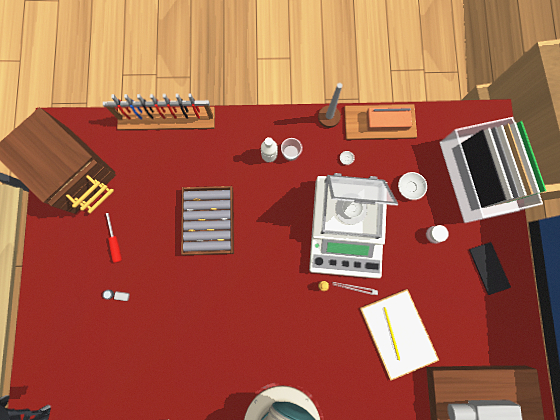

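View pics/top0c.png

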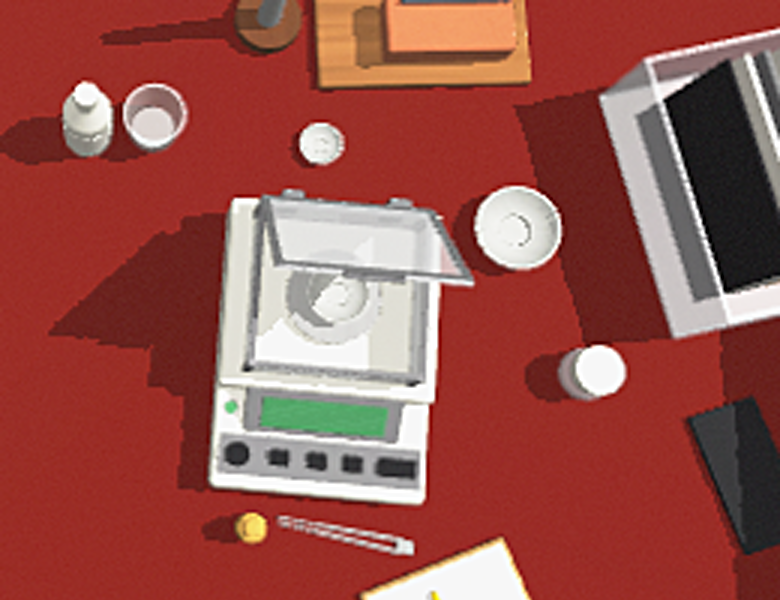

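View pics/s0c.png

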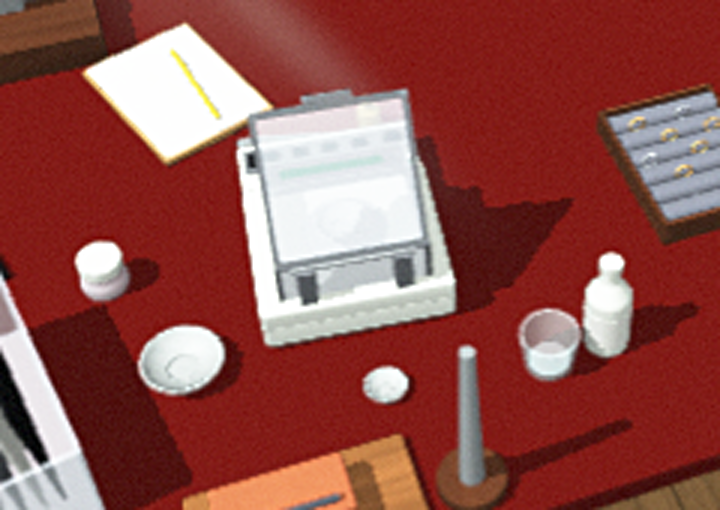

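The top view shows the key row on the balance, left to right in full-image pixels: power (319,261), units (333,263), cal (345,264), print (357,265) and tare (372,266). The cover is open with its front edge towards the robot. The ring tray is on the left, and the weight and tweezers lie in front. There are three dishes: one on the pan inside the shield at (353,207), which is the one meant, and look-alikes at (413,187) and (347,158). I won't touch any of them. Next I fit the balance pose from the keys and the cover angle from its corners.

```bash
cat > h.py <<'E'
import numpy as np,cv2
def K(p):
    f=p["pixels"].shape[0]/2/np.tan(np.radians(p["vfov"])/2)
    return np.array([[f,0,p["cx"]],[0,f,p["cy"]],[0,0,1.]])
def proj(p,X): return cv2.projectPoints(np.asarray(X,float).reshape(-1,3),p["rvec"],p["tvec"],K(p),p["dist"])[0][:,0]
def world(b,X):
    X=np.atleast_2d(X); c,s=np.cos(b[2]),np.sin(b[2])
    return np.c_[b[0]+c*X[:,0]-s*X[:,1],b[1]+s*X[:,0]+c*X[:,1],X[:,2]]
KEYS=np.array([[-.108,y,.046] for y in(.078,.038,.002,-.032,-.074)])
def cov(a,u,v,h=.0): # u from hinge to front, v across
    return [.125-u*np.cos(a)+h*np.sin(a),v,.117+u*np.sin(a)+h*np.cos(a)]
E
python3 - <<'E'
import pickle
from h import *
from scipy.optimize import least_squares
t=pickle.load(open("top0.pkl","rb"));s=pickle.load(open("scene0.pkl","rb"))
g=t["pixels"].max(2).astype(int)
gu=[(319,261.3),(332.7,262.7),(345.3,263.7),(357.3,264.7),(372.3,266)]
uv=[]
for i,(x,y) in enumerate(gu):
    w=9 if i==4 else 6
    x0,y0=int(round(x))-w,int(round(y))-6
    c=g[y0:y0+13,x0:x0+2*w+1]; W=np.clip(90-c,0,None)
    yy,xx=np.mgrid[y0:y0+13,x0:x0+2*w+1]; uv.append(((W*xx).sum()/W.sum(),(W*yy).sum()/W.sum()))
uv=np.array(uv);print(uv.round(1))
# base corners front at deck 40mm: front-left/right in crop (210,488),(424,500)
K_=KEYS.copy();K_[:,2]=.044
r=least_squares(lambda b:(proj(t,world(b,K_))-uv).ravel(),[.5,-.1,0.])
b=r.x;print(b,r.fun.reshape(-1,2).round(2))
print("world keys",world(b,KEYS).round(4))
# cover corners in scene (front left/right outer, from crop /3)
sc=np.array([[100+250/3,150+118/3],[100+409/3,150+92/3]])  # scene: right(-y)?? and left
tp=np.array([[240+472/3,110+284/3]])
for a in np.arange(.6,1.1,.1):
    P=world(b,[cov(a,.163,-.08),cov(a,.163,.08),cov(a,.172,0)])
    print(round(a,2),proj(s,P).round(1).tolist(),proj(t,P).round(1).tolist())
print(sc,tp)
print("hinge",proj(t,world(b,[[.125,.08,.117],[.125,-.08,.117]])),proj(s,world(b,[[.125,.08,.117],[.125,-.08,.117]])))
np.save("b.npy",b)
E
```

```text
[[318.7 261. ]
 [332.6 262.3]
 [345.2 263.4]
 [356.8 264.4]
 [371.5 265.8]]
[ 0.54626115 -0.20559044 -0.10978265] [[-0.13  0.01]
 [-0.07 -0.03]
 [-0.12 -0.05]
 [ 0.13  0.08]
 [ 0.19 -0.02]]
world keys [[ 0.4475 -0.1162  0.046 ]
 [ 0.4431 -0.156   0.046 ]
 [ 0.4391 -0.1918  0.046 ]
 [ 0.4354 -0.2256  0.046 ]
 [ 0.4308 -0.2673  0.046 ]]
0.6 [[182.0, 186.7], [233.2, 178.5], [207.3, 179.8]] [[391.6, 224.2], [327.6, 218.6], [359.8, 224.1]]
0.7 [[181.8, 185.7], [233.5, 177.5], [207.4, 178.7]] [[393.3, 219.6], [328.5, 213.9], [361.2, 219.1]]
0.8 [[181.6, 185.3], [233.9, 177.1], [207.5, 178.2]] [[394.9, 214.4], [329.5, 208.7], [362.5, 213.6]]
0.9 [[181.5, 185.4], [234.4, 177.1], [207.7, 178.3]] [[396.4, 208.7], [330.4, 203.0], [363.8, 207.6]]
1.0 [[181.6, 186.1], [235.0, 177.6], [208.1, 178.9]] [[397.8, 202.7], [331.3, 196.9], [365.0, 201.1]]
1.1 [[181.7, 187.3], [235.7, 178.7], [208.5, 180.1]] [[399.0, 196.2], [332.1, 190.5], [366.2, 194.3]]
[[183.33333333 189.33333333]
 [236.33333333 180.66666667]] [[397.33333333 204.66666667]]
hinge [[326.5142082  175.85972153]
 [384.0070341  180.80430253]] [[242.61819459 229.04866722]
 [190.7625242  238.34484334]]
```

{"op": "play_rows", "data": {"series": [{"fingers": 1,"dx": 15,"dy": -33,"turn": 0.08},{"fingers": 1,"dx": 15,"dy": -33,"turn": 0.065},{"fingers": 1,"dx": 15,"dy": -33},{"fingers": 1,"dx": 15,"dy": -33},{"fingers": 1,"dx": 15,"dy": -33},{"fingers": 1,"dx": 15,"dy": -33},{"fingers": 1,"dx": 15,"dy": -33},{"fingers": 1,"dx": 15,"dy": -33},{"fingers": 1,"dx": 15,"dy": -33},{"fingers": 1,"dx": 15,"dy": -33},{"fingers": 1,"dx": 15,"dy": -33},{"fingers": 1,"dx": 15,"dy": -33},{"fingers": 1,"dx": 15,"dy": -33},{"fingers": 1,"dx": 15,"dy": -33},{"fingers": 1,"dx": 15,"dy": -33},{"fingers": 1,"dx": 15,"dy": -33},{"fingers": 1,"dx": 15,"dy": -33},{"fingers": 1,"dx": 15,"dy": -33},{"fingers": 1},{"fingers": 1}], "squeeze": 20}}

```text
invalid input at $.series[0]: expected keys fingers, dx, dy, dz, turn
```

{"op": "play_rows", "data": {"series": [{"fingers": 1,"dx": 15,"dy": -33,"dz": 0,"turn": 0.08},{"fingers": 1,"dx": 15,"dy": -33,"dz": 0,"turn": 0.065},{"fingers": 1,"dx": 15,"dy": -33,"dz": 0,"turn": 0},{"fingers": 1,"dx": 15,"dy": -33,"dz": 0,"turn": 0},{"fingers": 1,"dx": 15,"dy": -33,"dz": 0,"turn": 0},{"fingers": 1,"dx": 15,"dy": -33,"dz": 0,"turn": 0},{"fingers": 1,"dx": 15,"dy": -33,"dz": 0,"turn": 0},{"fingers": 1,"dx": 15,"dy": -33,"dz": 0,"turn": 0},{"fingers": 1,"dx": 15,"dy": -33,"dz": 0,"turn": 0},{"fingers": 1,"dx": 15,"dy": -33,"dz": 0,"turn": 0},{"fingers": 1,"dx": 15,"dy": -33,"dz": 0,"turn": 0},{"fingers": 1,"dx": 15,"dy": -33,"dz": 0,"turn": 0},{"fingers": 1,"dx": 15,"dy": -33,"dz": 0,"turn": 0},{"fingers": 1,"dx": 15,"dy": -33,"dz": 0,"turn": 0},{"fingers": 1,"dx": 15,"dy": -33,"dz": 0,"turn": 0},{"fingers": 1,"dx": 15,"dy": -33,"dz": 0,"turn": 0},{"fingers": 1,"dx": 15,"dy": -33,"dz": 0,"turn": 0},{"fingers": 1,"dx": 15,"dy": -33,"dz": 0,"turn": 0},{"fingers": 1,"dx": 0,"dy": 0,"dz": 0,"turn": 0},{"fingers": 1,"dx": 0,"dy": 0,"dz": 0,"turn": 0}], "squeeze": 20}}

```text
clock: 2.57
position: [0.4217, -0.0657, 0.2453]
ee_rot: [0.004, 0.741, 0.672, 0.008]
contact_force: [-0.2, 0.7, -0.2]
width: -0.0001
```

{"op": "play_rows", "data": {"series": [{"fingers": 1,"dx": 13,"dy": -25,"dz": 0,"turn": -0.006},{"fingers": 1,"dx": 13,"dy": -25,"dz": -10,"turn": -0.006},{"fingers": 1,"dx": 0,"dy": 0,"dz": -35,"turn": 0},{"fingers": 1,"dx": 0,"dy": 0,"dz": -35,"turn": 0},{"fingers": 1,"dx": 0,"dy": 0,"dz": -35,"turn": 0},{"fingers": 1,"dx": 0,"dy": 0,"dz": -30,"turn": 0},{"fingers": 1,"dx": 0,"dy": 0,"dz": 0,"turn": 0},{"fingers": 1,"dx": 0,"dy": 0,"dz": 0,"turn": 0}]}}

```text
clock: 3.23
position: [0.4494, -0.1122, 0.0996]
ee_rot: [0.008, 0.743, 0.669, 0.011]
contact_force: [0.5, 0.1, 0.5]
width: -0.0001
```

Run:
```python
from rig import *
from h import *
p=get_image("top"); s=get_state(); P=s["position"];print(P,s["ee_rot"],s["contact_force"],tips_ahead)
q=proj(p,[P+[0,0,-.011]])[0];print(q)
im=p["pixels"][190:310,290:410,::-1].copy()
im=cv2.resize(im,None,fx=5,fy=5,interpolation=cv2.INTER_CUBIC)
k=proj(p,world(np.load("b.npy"),KEYS))
for c,col in [(q,(255,0,255))]+[(x,(0,255,255)) for x in k]:
    cv2.circle(im,(int((c[0]-290+.5)*5),int((c[1]-190+.5)*5)),3,col,-1)
cv2.imwrite("pics/near1.png",im)
```

```text
[ 0.44904548 -0.11205143  0.09982505] [0.00779015 0.74296881 0.66919532 0.01069035] [-1.18171027  0.61965237 -0.18815157] 0.011
[318.78776312 259.73531718]
```

View pics/near1.png

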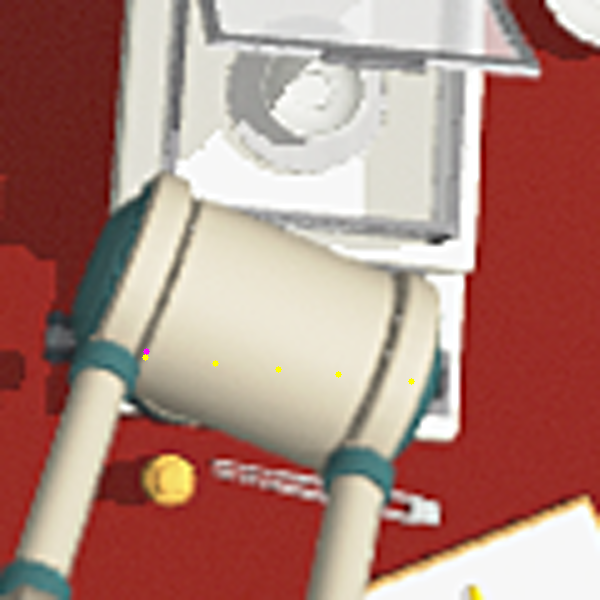

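{"op": "play_rows", "data": {"series": [{"fingers": 1,"dx": -1.5,"dy": -4,"dz": -18,"turn": 0},{"fingers": 1,"dx": 0,"dy": 0,"dz": -14,"turn": 0},{"fingers": 1,"dx": 0,"dy": 0,"dz": 0,"turn": 0},{"fingers": 1,"dx": 0,"dy": 0,"dz": 0,"turn": 0}]}}

```text
clock: 3.62
position: [0.4534, -0.1164, 0.0752]
ee_rot: [0.015, 0.742, 0.671, 0.014]
contact_force: [0.4, -0.3, 0.6]
width: -0.0001
```

```bash
cat >> h.py <<'E'
from scipy.spatial.transform import Rotation as R
def st():
    from rig import get_state
    s=get_state(); r=R.from_quat(s["ee_rot"],scalar_first=True); P=s["position"]
    M=r.as_matrix(); tip=P+.011*M[:,2]
    print("t %.2f"%s["clock"],"P",P.round(4),"zax",M[:,2].round(4),"jaw",round(float(np.arctan2(M[1,0],M[0,0])),3),"tip",tip.round(4),"F",s["contact_force"].round(1))
    return s,tip
E
python3 -c "
from h import *
s,t=st();print(s['qpos'].round(4))
from rig import get_image
get_image('top');get_image('top');s,t=st();print(s['qpos'].round(4))"
```

```text
t 3.62 P [ 0.4534 -0.1164  0.0752] zax [ 0.0405 -0.003  -0.9992] jaw 1.47 tip [ 0.4538 -0.1164  0.0642] F [ 0.4 -0.3  0.6]
[-0.4103  0.2638  2.003   0.0181  0.8365 -1.8923]
t 3.72 P [ 0.4536 -0.1165  0.0753] zax [ 0.0412 -0.0033 -0.9991] jaw 1.47 tip [ 0.454  -0.1166  0.0643] F [-0.4 -1.  -0.2]
[-0.4105  0.2635  2.0029  0.0181  0.8361 -1.8924]
```

{"op": "play_rows", "data": {"series": [{"fingers": 1,"dx": -7,"dy": 0,"dz": -14,"turn": 0}]}}

```text
clock: 3.8
position: [0.4507, -0.118, 0.0646]
ee_rot: [0.019, 0.741, 0.671, 0.016]
contact_force: [0.0, 0.1, -0.3]
width: -0.0001
```

```bash
python3 -c "
from h import *
st()"
```

```text
t 3.80 P [ 0.4507 -0.118   0.0646] zax [ 0.0502 -0.0071 -0.9987] jaw 1.471 tip [ 0.4513 -0.118   0.0536] F [ 0.   0.1 -0.3]
```

{"op": "play_rows", "data": {"series": [{"fingers": 1,"dx": -5,"dy": 2,"dz": -7,"turn": 0}]}}

```text
clock: 3.88
position: [0.4458, -0.116, 0.0582]
ee_rot: [0.02, 0.741, 0.671, 0.016]
contact_force: [-0.2, 0.6, 0.7]
width: -0.0
```

```bash
python3 -c "
from h import *
st()"
```

```text
t 3.88 P [ 0.4458 -0.116   0.0582] zax [ 0.0513 -0.0077 -0.9987] jaw 1.471 tip [ 0.4463 -0.1161  0.0472] F [-0.2  0.6  0.7]
```

{"op": "play_rows", "data": {"series": [{"fingers": 1,"dx": 1,"dy": 0,"dz": -4,"turn": 0}]}}

```text
clock: 3.97
position: [0.4458, -0.1156, 0.0546]
ee_rot: [0.02, 0.741, 0.671, 0.016]
contact_force: [-2.4, -0.3, 3.0]
width: -0.0002
```

```bash
python3 -c "
from h import *
st()"
```

```text
t 3.97 P [ 0.4458 -0.1156  0.0546] zax [ 0.0508 -0.0076 -0.9987] jaw 1.471 tip [ 0.4464 -0.1157  0.0436] F [-2.4 -0.3  3. ]
```

{"op": "play_rows", "data": {"series": [{"fingers": 1,"dx": 0,"dy": 0,"dz": -2,"turn": 0},{"fingers": 1,"dx": 0,"dy": 0,"dz": -1,"turn": 0}]}}

```text
clock: 4.13
position: [0.446, -0.1156, 0.053]
ee_rot: [0.02, 0.741, 0.671, 0.016]
contact_force: [-4.1, 0.2, 13.4]
width: 0.0
```

```bash
python3 -c "
from h import *
st()"
```

```text
t 4.13 P [ 0.446  -0.1156  0.053 ] zax [ 0.0512 -0.0081 -0.9987] jaw 1.471 tip [ 0.4465 -0.1157  0.042 ] F [-4.1  0.2 13.4]
```

{"op": "play_rows", "data": {"series": [{"fingers": 1,"dx": 0,"dy": 0,"dz": 6,"turn": 0},{"fingers": 1,"dx": 0,"dy": 0,"dz": 12,"turn": 0},{"fingers": 1,"dx": -1.5,"dy": -20,"dz": 0,"turn": 0},{"fingers": 1,"dx": -1.5,"dy": -20,"dz": 0,"turn": 0}]}}

```text
clock: 4.47
position: [0.4448, -0.1542, 0.0741]
ee_rot: [0.021, 0.74, 0.672, 0.018]
contact_force: [0.4, -0.3, -0.2]
width: -0.0001
```

```bash
python3 -c "
from h import *
st()"
```

```text
t 4.47 P [ 0.4448 -0.1542  0.0741] zax [ 0.0546 -0.0078 -0.9985] jaw 1.475 tip [ 0.4454 -0.1543  0.0631] F [ 0.4 -0.3 -0.2]
```

{"op": "play_rows", "data": {"series": [{"fingers": 1,"dx": -4,"dy": -1,"dz": -9,"turn": 0},{"fingers": 1,"dx": -2,"dy": -1,"dz": -5,"turn": 0}]}}

```text
clock: 4.63
position: [0.4425, -0.1605, 0.0627]
ee_rot: [0.026, 0.74, 0.672, 0.019]
contact_force: [-0.7, 0.4, -0.5]
width: 0.0001
```

```bash
python3 -c "
from h import *
st()"
```

```text
t 4.63 P [ 0.4425 -0.1605  0.0627] zax [ 0.0627 -0.013  -0.9979] jaw 1.473 tip [ 0.4432 -0.1607  0.0517] F [-0.7  0.4 -0.5]
```

{"op": "play_rows", "data": {"series": [{"fingers": 1,"dx": -1,"dy": 5,"dz": -4,"turn": 0}]}}

```text
clock: 4.72
position: [0.4425, -0.1568, 0.059]
ee_rot: [0.027, 0.741, 0.671, 0.019]
contact_force: [-0.1, -0.3, 0.5]
width: 0.0002
```

```bash
python3 -c "
from h import *
st()"
```

```text
t 4.72 P [ 0.4425 -0.1568  0.059 ] zax [ 0.0649 -0.0145 -0.9978] jaw 1.472 tip [ 0.4432 -0.157   0.048 ] F [-0.1 -0.3  0.5]
```

{"op": "play_rows", "data": {"series": [{"fingers": 1,"dx": 0,"dy": 1,"dz": -4,"turn": 0},{"fingers": 1,"dx": 0,"dy": 0,"dz": -2,"turn": 0}]}}

```text
clock: 4.88
position: [0.4421, -0.155, 0.0528]
ee_rot: [0.027, 0.74, 0.671, 0.019]
contact_force: [-3.3, -2.0, 18.9]
width: -0.0
```

```bash
python3 -c "
from h import *
st()"
```

```text
t 4.88 P [ 0.4421 -0.155   0.0528] zax [ 0.0641 -0.0148 -0.9978] jaw 1.473 tip [ 0.4428 -0.1552  0.0418] F [-3.3 -2.  18.9]
```

{"op": "play_rows", "data": {"series": [{"fingers": 1,"dx": 0,"dy": 0,"dz": 0,"turn": 0},{"fingers": 1,"dx": 0,"dy": 0,"dz": 10,"turn": 0},{"fingers": 1,"dx": -3,"dy": 0,"dz": 35,"turn": 0},{"fingers": 1,"dx": -3,"dy": 0,"dz": 40,"turn": 0},{"fingers": 1,"dx": -3,"dy": 0,"dz": 40,"turn": 0},{"fingers": 1,"dx": 0,"dy": 0,"dz": 40,"turn": 0},{"fingers": 1,"dx": 0,"dy": 0,"dz": 40,"turn": 0},{"fingers": 1,"dx": 0,"dy": 0,"dz": 40,"turn": 0}]}}

```text
clock: 5.55
position: [0.4253, -0.146, 0.2985]
ee_rot: [0.015, 0.738, 0.674, 0.015]
contact_force: [1.3, -1.2, -0.5]
width: -0.0001
```

```bash
python3 -c "
from h import *
st()
b=np.load('b.npy')
for a in (.96,.8,.65,.5,.35,.2,.1,0):print(a,world(b,cov(a,.148,0)).round(4), world(b,cov(a,.172,0)).round(4))
from rig import *
p=get_image('scene');cv2.imwrite('pics/s2.png',cv2.resize(p['pixels'][100:300,90:340,::-1],None,fx=3,fy=3,interpolation=cv2.INTER_CUBIC))
"
```

```text
t 5.55 P [ 0.4253 -0.146   0.2985] zax [ 0.043  -0.0019 -0.9991] jaw 1.48 tip [ 0.4257 -0.146   0.2875] F [ 1.3 -1.2 -0.5]
0.96 [[ 0.5861 -0.21    0.2382]] [[ 0.5725 -0.2085  0.2579]]
0.8 [[ 0.568  -0.208   0.2232]] [[ 0.5514 -0.2062  0.2404]]
0.65 [[ 0.5534 -0.2064  0.2066]] [[ 0.5344 -0.2043  0.2211]]
0.5 [[ 0.5414 -0.2051  0.188 ]] [[ 0.5205 -0.2027  0.1995]]
0.35 [[ 0.5323 -0.2041  0.1677]] [[ 0.5099 -0.2016  0.176 ]]
0.2 [[ 0.5263 -0.2034  0.1464]] [[ 0.503  -0.2008  0.1512]]
0.1 [[ 0.5241 -0.2032  0.1318]] [[ 0.5004 -0.2005  0.1342]]
0 [[ 0.5234 -0.2031  0.117 ]] [[ 0.4995 -0.2004  0.117 ]]
```

View pics/s2.png

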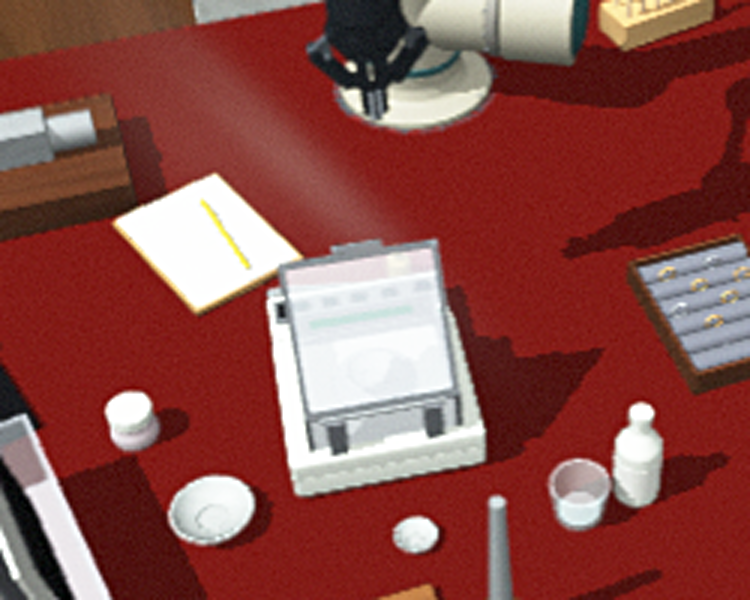

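The cover is still open at its original angle, with its tab at about (357,247) in the crop. The gripper hangs clear in front of it. I'm moving over the cover, behind its front edge.

{"op": "play_rows", "data": {"series": [{"fingers": 1,"dx": 0,"dy": -10,"dz": 25,"turn": 0},{"fingers": 1,"dx": 25,"dy": -11,"dz": 5,"turn": 0},{"fingers": 1,"dx": 32,"dy": -11,"dz": 0,"turn": 0},{"fingers": 1,"dx": 32,"dy": -11,"dz": 0,"turn": 0},{"fingers": 1,"dx": 32,"dy": -11,"dz": 0,"turn": 0},{"fingers": 1,"dx": 30,"dy": -8,"dz": 0,"turn": 0}]}}

```text
clock: 6.1
position: [0.5823, -0.206, 0.346]
ee_rot: [0.029, 0.736, 0.676, 0.021]
contact_force: [0.1, -0.2, 0.3]
width: -0.0001
```

```bash
python3 -c "
from h import *
st()"
```

```text
t 6.10 P [ 0.5823 -0.206   0.346 ] zax [ 0.0696 -0.0145 -0.9975] jaw 1.486 tip [ 0.5831 -0.2062  0.335 ] F [ 0.1 -0.2  0.3]
```

{"op": "play_rows", "data": {"series": [{"fingers": 1,"dx": 1,"dy": -1,"dz": -30,"turn": 0},{"fingers": 1,"dx": 0,"dy": -1,"dz": -30,"turn": 0},{"fingers": 1,"dx": 0,"dy": 0,"dz": -12,"turn": 0}]}}

```text
clock: 6.35
position: [0.5946, -0.2094, 0.2726]
ee_rot: [0.035, 0.735, 0.677, 0.024]
contact_force: [1.0, 0.2, -0.7]
width: -0.0001
```

```bash
python3 -c "
from h import *
st()"
```

```text
t 6.35 P [ 0.5946 -0.2094  0.2726] zax [ 0.0825 -0.0183 -0.9964] jaw 1.489 tip [ 0.5955 -0.2096  0.2616] F [ 1.   0.2 -0.7]
```

{"op": "play_rows", "data": {"series": [{"fingers": 1,"dx": -8,"dy": 0,"dz": -15,"turn": 0},{"fingers": 1,"dx": -8,"dy": 0,"dz": -8,"turn": 0}]}}

```text
clock: 6.52
position: [0.58, -0.2075, 0.2442]
ee_rot: [0.033, 0.734, 0.678, 0.024]
contact_force: [-0.6, 0.4, 0.7]
width: -0.0001
```

```bash
python3 -c "
from h import *
st()"
```

```text
t 6.52 P [ 0.58   -0.2075  0.2442] zax [ 0.0796 -0.0151 -0.9967] jaw 1.492 tip [ 0.5809 -0.2077  0.2332] F [-0.6  0.4  0.7]
```

{"op": "play_rows", "data": {"series": [{"fingers": 1,"dx": -13,"dy": 0,"dz": -10,"turn": 0},{"fingers": 1,"dx": -14,"dy": 0,"dz": -16,"turn": 0}]}}

```text
clock: 6.68
position: [0.555, -0.206, 0.2162]
ee_rot: [0.033, 0.733, 0.679, 0.025]
contact_force: [0.3, -0.1, -0.1]
width: 0.0001
```

```bash
python3 -c "
from h import *
st()"
```

```text
t 6.68 P [ 0.555  -0.206   0.2162] zax [ 0.0824 -0.0142 -0.9965] jaw 1.494 tip [ 0.5559 -0.2062  0.2052] F [ 0.3 -0.1 -0.1]
```

```bash
python3 -c "
from h import *
from rig import *
st()
p=get_image('scene');cv2.imwrite('pics/s3.png',cv2.resize(p['pixels'][130:270,140:300,::-1],None,fx=4,fy=4,interpolation=cv2.INTER_CUBIC))
st()"
```

```text
t 6.68 P [ 0.555  -0.206   0.2162] zax [ 0.0824 -0.0142 -0.9965] jaw 1.494 tip [ 0.5559 -0.2062  0.2052] F [ 0.3 -0.1 -0.1]
t 6.73 P [ 0.5494 -0.2043  0.2117] zax [ 0.0713 -0.0099 -0.9974] jaw 1.494 tip [ 0.5501 -0.2044  0.2008] F [-4.5  0.6 -2.3]
```

View pics/s3.png

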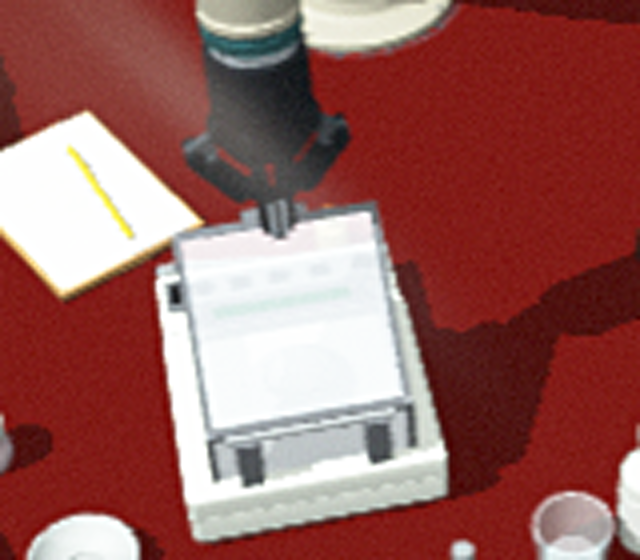

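The fingertip is on the cover's outer face, just behind the front bar at about (280,232) in the crop, and the cover is following it down. I'll keep following the arc.

{"op": "play_rows", "data": {"series": [{"fingers": 1,"dx": -8,"dy": 0,"dz": -12,"turn": 0},{"fingers": 1,"dx": -10,"dy": 0,"dz": -18,"turn": 0}]}}

```text
clock: 6.9
position: [0.5339, -0.2037, 0.1827]
ee_rot: [0.03, 0.733, 0.679, 0.025]
contact_force: [0.7, 0.2, -0.5]
width: 0.0003
```

```bash
python3 -c "
from h import *
st()"
```

```text
t 6.90 P [ 0.5339 -0.2037  0.1827] zax [ 0.0774 -0.0113 -0.9969] jaw 1.495 tip [ 0.5347 -0.2038  0.1717] F [ 0.7  0.2 -0.5]
```

{"op": "play_rows", "data": {"series": [{"fingers": 1,"dx": -8,"dy": 0,"dz": -20,"turn": 0},{"fingers": 1,"dx": -6,"dy": 0,"dz": -14,"turn": 0}]}}

```text
clock: 7.07
position: [0.5202, -0.2025, 0.1476]
ee_rot: [0.031, 0.732, 0.68, 0.025]
contact_force: [0.2, 0.0, 0.0]
width: -0.0002
```

```bash
python3 -c "
from h import *
st()"
```

```text
t 7.07 P [ 0.5202 -0.2025  0.1476] zax [ 0.0791 -0.011  -0.9968] jaw 1.496 tip [ 0.5211 -0.2026  0.1366] F [0.2 0.  0. ]
```

{"op": "play_rows", "data": {"series": [{"fingers": 1,"dx": -2,"dy": 0,"dz": -10,"turn": 0},{"fingers": 1,"dx": -2,"dy": 0,"dz": -5,"turn": 0}]}}

```text
clock: 7.23
position: [0.5151, -0.2008, 0.13]
ee_rot: [0.029, 0.732, 0.68, 0.025]
contact_force: [-0.7, -0.1, -0.3]
width: 0.0003
```

```bash
python3 -c "
from h import *
st()"
```

```text
t 7.23 P [ 0.5151 -0.2008  0.13  ] zax [ 0.0765 -0.0088 -0.997 ] jaw 1.497 tip [ 0.516  -0.2009  0.1191] F [-0.7 -0.1 -0.3]
```

{"op": "play_rows", "data": {"series": [{"fingers": 1,"dx": 2,"dy": 0,"dz": -3,"turn": 0},{"fingers": 1,"dx": 1,"dy": 0,"dz": -2,"turn": 0}]}}

```text
clock: 7.4
position: [0.5153, -0.2003, 0.1272]
ee_rot: [0.027, 0.731, 0.681, 0.022]
contact_force: [-9.2, 1.2, 25.3]
width: 0.0
```

```bash
python3 -c "
from h import *
st()"
```

```text
t 7.40 P [ 0.5153 -0.2003  0.1272] zax [ 0.0691 -0.009  -0.9976] jaw 1.5 tip [ 0.5161 -0.2004  0.1162] F [-9.2  1.2 25.3]
```

{"op": "play_rows", "data": {"series": [{"fingers": 1,"dx": 0,"dy": 0,"dz": 0,"turn": 0},{"fingers": 1,"dx": 0,"dy": 0,"dz": 8,"turn": 0},{"fingers": 1,"dx": 0,"dy": 0,"dz": 25,"turn": 0},{"fingers": 1,"dx": -15,"dy": -10,"dz": 20,"turn": 0},{"fingers": 1,"dx": -30,"dy": -20,"dz": 0,"turn": -0.015},{"fingers": 1,"dx": -30,"dy": -20,"dz": 0,"turn": -0.015}]}}

```text
clock: 7.9
position: [0.4483, -0.2493, 0.1884]
ee_rot: [0.032, 0.738, 0.673, 0.025]
contact_force: [-0.4, -0.8, -0.1]
width: 0.0003
```

```bash
python3 -c "
from h import *
from rig import *
s,tip=st()
p=get_image('top')
b=np.load('b.npy')
im=cv2.resize(p['pixels'][150:290,290:430,::-1],None,fx=4,fy=4,interpolation=cv2.INTER_CUBIC)
for a,col in((0,(255,0,0)),(.1,(0,0,255))):
  for c in proj(p,world(b,[cov(a,.163,.08),cov(a,.163,-.08)])): cv2.circle(im,(int((c[0]-290+.5)*4),int((c[1]-150+.5)*4)),2,col,-1)
cv2.imwrite('pics/t4.png',im)
q=get_image('scene');cv2.imwrite('pics/s4.png',q['pixels'][:,:,::-1])
"
```

```text
t 7.90 P [ 0.4483 -0.2493  0.1884] zax [ 0.0795 -0.014  -0.9967] jaw 1.479 tip [ 0.4491 -0.2495  0.1774] F [-0.4 -0.8 -0.1]
```

View pics/t4.png

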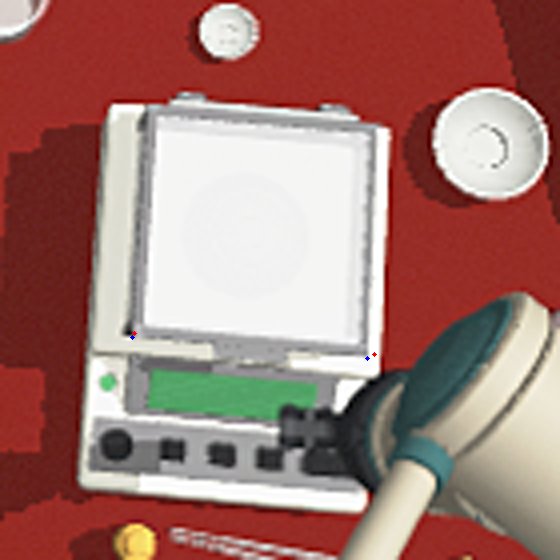

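The cover is shut: its corners match the angle-0 projection at (133,337) and (367,358) in the crop. Next is the tare bar, aiming a little right of its centre to stay away from print.

{"op": "play_rows", "data": {"series": [{"fingers": 1,"dx": -12,"dy": -11,"dz": 0,"turn": -0.01},{"fingers": 1,"dx": -12,"dy": -10,"dz": -15,"turn": -0.01},{"fingers": 1,"dx": -4,"dy": 0,"dz": -30,"turn": 0},{"fingers": 1,"dx": -3,"dy": 0,"dz": -30,"turn": 0},{"fingers": 1,"dx": -3,"dy": 0,"dz": -18,"turn": 0}]}}

```text
clock: 8.42
position: [0.4192, -0.2779, 0.1024]
ee_rot: [0.044, 0.747, 0.662, 0.026]
contact_force: [-0.2, 0.1, -0.8]
width: -0.0001
```

```bash
python3 -c "
from h import *
st()"
```

```text
t 8.42 P [ 0.4192 -0.2779  0.1024] zax [ 0.0979 -0.0311 -0.9947] jaw 1.449 tip [ 0.4203 -0.2783  0.0914] F [-0.2  0.1 -0.8]
```

{"op": "play_rows", "data": {"series": [{"fingers": 1,"dx": 7,"dy": 4,"dz": -20,"turn": 0},{"fingers": 1,"dx": 2,"dy": 4,"dz": -14,"turn": 0}]}}

```text
clock: 8.58
position: [0.4296, -0.2702, 0.067]
ee_rot: [0.045, 0.748, 0.662, 0.027]
contact_force: [0.1, 0.3, -0.5]
width: -0.0
```

```bash
python3 -c "
from h import *
st()"
```

```text
t 8.58 P [ 0.4296 -0.2702  0.067 ] zax [ 0.0995 -0.0314 -0.9945] jaw 1.447 tip [ 0.4307 -0.2705  0.0561] F [ 0.1  0.3 -0.5]
```

{"op": "play_rows", "data": {"series": [{"fingers": 1,"dx": -1,"dy": 0,"dz": -7,"turn": 0},{"fingers": 1,"dx": -1,"dy": 0,"dz": -3,"turn": 0}]}}

```text
clock: 8.75
position: [0.4291, -0.2689, 0.0549]
ee_rot: [0.044, 0.748, 0.662, 0.027]
contact_force: [-0.8, -1.5, 2.6]
width: 0.0
```

```bash
python3 -c "
from h import *
st()"
```

```text
t 8.75 P [ 0.4291 -0.2689  0.0549] zax [ 0.0985 -0.0291 -0.9947] jaw 1.449 tip [ 0.4302 -0.2692  0.044 ] F [-0.8 -1.5  2.6]
```

{"op": "play_rows", "data": {"series": [{"fingers": 1,"dx": 0,"dy": 0,"dz": -2,"turn": 0},{"fingers": 1,"dx": 0,"dy": 0,"dz": -0.5,"turn": 0}]}}

```text
clock: 8.92
position: [0.4293, -0.269, 0.0535]
ee_rot: [0.043, 0.747, 0.663, 0.027]
contact_force: [-4.2, 1.3, 5.6]
width: -0.0
```

```bash
python3 -c "
from h import *
st()"
```

```text
t 8.92 P [ 0.4293 -0.269   0.0535] zax [ 0.0972 -0.0289 -0.9948] jaw 1.451 tip [ 0.4304 -0.2693  0.0426] F [-4.2  1.3  5.6]
```

{"op": "play_rows", "data": {"series": [{"fingers": 1,"dx": 0,"dy": 0,"dz": -1,"turn": 0},{"fingers": 1,"dx": 0,"dy": 0,"dz": -1,"turn": 0}]}}

```text
clock: 9.08
position: [0.4293, -0.269, 0.0536]
ee_rot: [0.043, 0.747, 0.663, 0.027]
contact_force: [-2.2, 0.5, 4.3]
width: -0.0001
```

```bash
python3 -c "
from h import *
st()"
```

```text
t 9.08 P [ 0.4293 -0.269   0.0536] zax [ 0.0971 -0.0292 -0.9948] jaw 1.452 tip [ 0.4304 -0.2693  0.0427] F [-2.2  0.5  4.3]
```

{"op": "play_rows", "data": {"series": [{"fingers": 1,"dx": 0,"dy": 0,"dz": -2.5,"turn": 0}]}}

```text
clock: 9.17
position: [0.4294, -0.269, 0.0528]
ee_rot: [0.043, 0.747, 0.663, 0.027]
contact_force: [-7.4, 4.4, 26.1]
width: -0.0001
```

{"op": "play_rows", "data": {"series": [{"fingers": 1,"dx": 0,"dy": 0,"dz": 6,"turn": 0},{"fingers": 1,"dx": 0,"dy": 0,"dz": 20,"turn": 0},{"fingers": 1,"dx": 0,"dy": 0,"dz": 40,"turn": 0},{"fingers": 1,"dx": -15,"dy": 0,"dz": 40,"turn": 0},{"fingers": 1,"dx": -35,"dy": 0,"dz": 20,"turn": 0},{"fingers": 1,"dx": -35,"dy": 0,"dz": 15,"turn": 0},{"fingers": 1,"dx": -30,"dy": 0,"dz": 10,"turn": 0},{"fingers": 1,"dx": 0,"dy": 0,"dz": 0,"turn": 0}]}}

```text
clock: 9.83
position: [0.3162, -0.2726, 0.2165]
ee_rot: [0.053, 0.745, 0.665, 0.027]
contact_force: [0.4, 0.3, 0.4]
width: -0.0
```

```bash
python3 -c "
from h import *
from rig import *
s,tip=st()
p=get_image('top')
cv2.imwrite('pics/t5.png',cv2.resize(p['pixels'][130:310,250:450,::-1],None,fx=3,fy=3,interpolation=cv2.INTER_CUBIC))
"
```

```text
t 9.83 P [ 0.3162 -0.2726  0.2165] zax [ 0.1096 -0.0429 -0.993 ] jaw 1.455 tip [ 0.3174 -0.2731  0.2056] F [0.4 0.3 0.4]
```

View pics/t5.png

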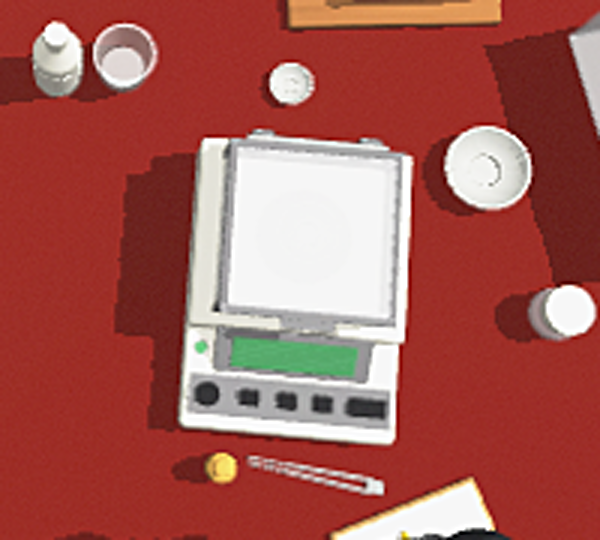

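The cover is flat and shut, all five keys are visible, and the weight (222,468) and tweezers (316,474) are where they were. The arm is clear, so I'm handing in.

```bash
python3 -c "
from rig import *
print(sign_off())"
```

```text
the job is handed in; nothing more can be done
None
```

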